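# Turn the ledge carousel until the green jar faces front

### The job

Turn the round carousel on the ledge by pushing its rim with a fingertip until the green glass jar is at the front, squarely in line with the yellow arrow on the carousel's foot. Push only the rim or its lugs: do not touch, lift or topple the things riding on it, and leave everything else on the ledge where it stands. Finish with the carousel at rest and the hand clear.

Things in the scene. Friction and masses are not known exactly. Their poses are not given: they have to be found in the camera images.
- foot: Fixed foot of the carousel, bolted down. Origin on the turning axis, on the ledge surface; z up. Its own -x is the front. A grey disc 110 mm across, 15 mm high, lies under the tray; a flat black tongue, 46 mm wide and 6 mm thick, runs out along -x to 200 mm from the axis and carries the yellow arrow. Turned up to about 30 degrees either way.
- arrow (a point): Tip of the yellow arrow on the foot's tongue, 152 mm from the axis, 7.5 mm above the ledge. The arrow is 42 mm long and points at the turning axis. Axes as the foot's.
- carousel: Cream round tray turning about the vertical axis through its origin (centre of its underside, 15 mm above the ledge); its axes turn with it. Above the origin: floor 12 mm, rim 24 mm, four dividers 33 mm, hub 50 mm. Rim outer radius 120 mm. Turns either way beyond a full turn, with light friction (about 0.5 N at the rim), and stays where a slow push leaves it.
- lug (a point): Outer end of one of six dark teal push lugs on the carousel's rim, at mid height, 145 mm from the axis; this one lies along the carousel's own +x, the others every 60 degrees round. Each stands out 25 mm from the rim, is 10 mm wide along it, and spans 15 to 45 mm above the ledge.
- jar: The green glass jar with green twist lid, loose, 52 mm across, 55 mm high, standing about 70 mm from the axis in one compartment of the carousel. Origin at the centre of its underside. Its direction from the axis must end along the foot's -x.
- soap: Pale green bar of aloe soap, 64 x 42 x 22 mm, lying in a compartment, about 70 mm from the axis. Origin at the centre of its underside. Not to be touched.
- roller: Bright pink hard plastic hair roller, 37 mm across, 55 mm high, standing in a compartment, about 70 mm from the axis. Origin at the centre of its underside. Not to be touched.
- tweezer: Metal tweezer about 93 mm long, 8 mm high, lying in a compartment, about 70 mm from the axis. Origin at the middle of its underside. Not to be touched.
- trays: Stacked pair of clear plastic trays, 130 x 190 mm, 72 mm high, right of the carousel. Origin at the centre of the underside. Leave alone.
- mug: Blue mug, 76 mm across, 90 mm high, left of the carousel. Origin at the centre of the underside. Leave alone.
- amber: Amber bottle, 56 mm across, 120 mm high, left of the carousel. Origin at the centre of the underside. Leave alone.
- tub: White tub with blue lid, 72 mm across, 50 mm high, right of the carousel, nearer the robot. Origin at the centre of the underside. Leave alone.
Mind the look-alikes: they are no part of the job. There is more than one size of the jar; the one meant has the size given above.

How it is judged:
By the outcome, as a careful person would: the job done as asked, in the order asked, and still so for the second after the job is handed in, with the robot touching nothing.
It also fails if it takes over 58 s, if anything falls off the work surface, if the arm or the gripper's body presses on something with over 40 N, if the wrist force passes 120 N, or if a joint passes its speed limit or range.

### The arm

A 6-joint arm with a two-finger parallel gripper is mounted at the origin on the work surface. World frame = base frame: x ahead of the robot, y to its left, z up, the work surface at z = 0. Lengths are in m, angles in degrees, forces in N, time in s.
With the tool pointing down it reaches from about 0.4 to 0.825 m from the base axis. Payload 7 kg.
Tool frame: the origin (TCP) lies on the centre line of the jaws, within the pads' length; the fingertips stand 19 mm ahead of it and the grasp point (between the pads) is the TCP; z points along the fingers, y is the line along which they close (so a half turn about z gives the same grasp; the last joint's range is limited). The gripper opens to 88 mm and grips with 3 to 60 N. Pads are 19 mm wide; open, the fingers measure 130 mm over their backs; the gripper's body (78 mm by 193 mm) begins 47 mm behind the grasp point.
Start: joints at [92.367, 20.546, 0.682, 0, -70.136, -16.507], TCP at [0.165, 0.655, 0.246] pointing down, gripper open.
Joint ranges: [-176.03, 176.03], [-82.01, 121.73], [-58.28, 71.71], [-173.87, 95.51], [-174.79, -0.11], [-173.66, 173.66]. Speed limits (degrees/s): [136.94, 136.94, 172.46, 180, 180, 180].

### API

Orientations are given as [roll, pitch, yaw] about the fixed x, y, z axes, in that order (R = Rz(yaw) Ry(pitch) Rx(roll)).
In Python, from plant import get_state, capture, close_job gives the robot as it stands.
- The arm moves only by the tool apply_moves, never from a script. Its argument "targets" is a list of rows, each a list of 7 numbers: the opening, from 0 (shut) to 1 (fully open), then the shift along the tool's x, y, z normalised to -1 to 1, where 1 is 1000 mm, then the turn, a rotation vector about the tool's x, y, z normalised to -1 to 1, where 1 is 90 degrees. In form: [[claw, tx, ty, tz, ax, ay, az], ...]. A call has 1 to 20 rows; each row shifts and turns the commanded pose from where the row before left it, along the tool's axes as they then stand; what a row does not reach is not made up. A row lasts 1/12 s, in which the tool goes at most 41.7 mm and 7.16 degrees, less where a joint would pass 70% of its speed; a pose out of reach is approached as far as the arm can. A call with a number of a shift or a turn outside -1 to 1 is refused whole. A call with a gripper value outside its range is refused whole. The fingers move at their own pace and stop on an object; "newtons" is the grip in N (left out, the last holds). Time passes only in rows, so rows that do not move let the fingers close. It gives the time, the measured TCP pose, the force, the opening and the grip force at its end, in the units of the state.
- get_state(): the state, without advancing time (a new reading comes with each control period).
- capture(name): name is "side" or "top"; returns a dict with "frame" (480x640x3 uint8, red, green, blue), "range_z" (480x640 float32, m along the optical axis (not along the pixel's ray), 0 where there is no reading), "camera_matrix" (3x3 intrinsics, pixels), "T" (4x4, takes a point from camera to world coordinates). Camera axes: x right, y down, z forward; pixel columns grow to the right and rows downward; lengths in m; the calibration is good to about 2 mm. A picture is of the moment at which its call begins.
- close_job(): hands the job in; it is judged then, once.
The state is a dict: "time_s": time; "joints": joint angles; "qd": joint speeds; "joint_torque": joint torques, N m; "tcp_pos": TCP position; "eef_rot": TCP orientation; "contact_force": force on the tool from outside, world axes, zero at the start; "moment": the same for the moment, N m; "gripper_width": finger opening in m; "gripper_force": force on a finger pad.
Only numpy, scipy, OpenCV 4.12 (cv2) and the standard library are available. Lean on these libraries where they do the work, as an engineer would, in place of code of your own. Each camera call takes 0.05 s, during which the arm holds its last target. There are 200 camera calls.

## Working session

There is one attempt and no reset: what is moved stays moved. The work goes in short steps, Python scripts to look and compute and a tool call to move; the robot and the scene stay as the last step left them, time stands still between calls to the robot, and variables do not carry over. Pictures are saved under pics/ and viewed, at most 10 in all, crops included, and the job is handed in when it is done.

Besides the shell and the picture viewer there is one more tool, called after "Emit:" as a command line: name --pt "numbers of a row" for each row, then --argument value for the rest. apply_moves: Moves the arm, as the interface text tells. Scaled input: -1 to 1 covers 1000 mm each way for a shift and 90 degrees each way for a turn. Its arguments: {"type":"object","properties":{"targets":{"type":"array","items":{"type":"array","items":{"type":"number"}}},"newtons":{"type":"number"}},"required":["targets"]}

```bash
mkdir -p pics; ls; cat > h.py <<'E'
import numpy as np,cv2
from plant import get_state,capture,close_job
def snap(n,out=None):
    c=capture(n)
    if out: cv2.imwrite('pics/'+out,c['frame'][:,:,::-1])
    return c
def cloud(c):
    K=c['camera_matrix'];z=c['range_z'];v,u=np.mgrid[:480,:640]
    P=np.stack([(u-K[0,2])/K[0,0]*z,(v-K[1,2])/K[1,1]*z,z],-1)
    return P@c['T'][:3,:3].T+c['T'][:3,3]
def plane(c,u,v,h):
    K=c['camera_matrix'];d=c['T'][:3,:3]@np.array([(u-K[0,2])/K[0,0],(v-K[1,2])/K[1,1],1]);o=c['T'][:3,3]
    return o+d*(h-o[2])/d[2]
E
python3 - <<'E'
from h import *
for n in('top','side'):
    c=snap(n,n+'1.png');np.savez(n+'1.npz',**c);print(c['T'].round(3),c['camera_matrix'])
print(get_state())
E
```

```text
pics
[[ 0.026 -0.998  0.054  0.44 ]
 [-1.    -0.027 -0.005  0.011]
 [ 0.007 -0.054 -0.999  1.633]
 [ 0.     0.     0.     1.   ]] [[558.04731894   0.         321.38948856]
 [  0.         558.04731894 229.08602591]
 [  0.           0.           1.        ]]
[[ 0.951 -0.208  0.23   0.307]
 [-0.31  -0.653  0.691 -0.711]
 [ 0.006 -0.728 -0.686  0.757]
 [ 0.     0.     0.     1.   ]] [[450.48321341   0.         315.65580276]
 [  0.         450.48321341 239.31725176]
 [  0.           0.           1.        ]]
{'time_s': 0.1, 'joints': array([ 9.23669053e+01,  2.05869402e+01,  6.39879229e-01, -1.56702942e-02,
       -7.01359967e+01, -1.65080823e+01]), 'qd': array([ 0.06296446, -0.0846584 ,  0.11800357,  0.10991596,  0.039812  ,
        0.02555138]), 'joint_torque': array([-1.60449283e-03, -5.84163058e+01,  2.93752635e+01,  7.01559439e+00,
        1.02114133e-02, -4.48985190e-05]), 'tcp_pos': array([0.16483264, 0.65415446, 0.24473377]), 'eef_rot': array([ 1.79916180e+02, -9.47804933e-03, -1.41465054e+01]), 'contact_force': array([ 0.31670545, -0.12446027,  1.28242618]), 'moment': array([ 0.01903148, -0.02367507, -0.01756995]), 'gripper_force': 0.0, 'gripper_width': 0.08757034728642288}
```

View pics/top1.png

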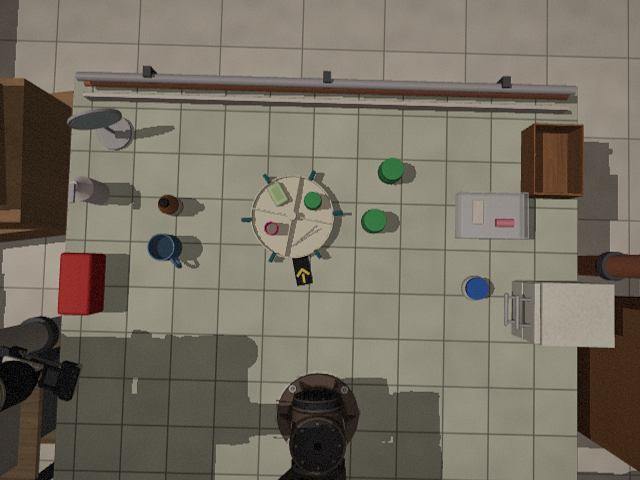

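View pics/side1.png

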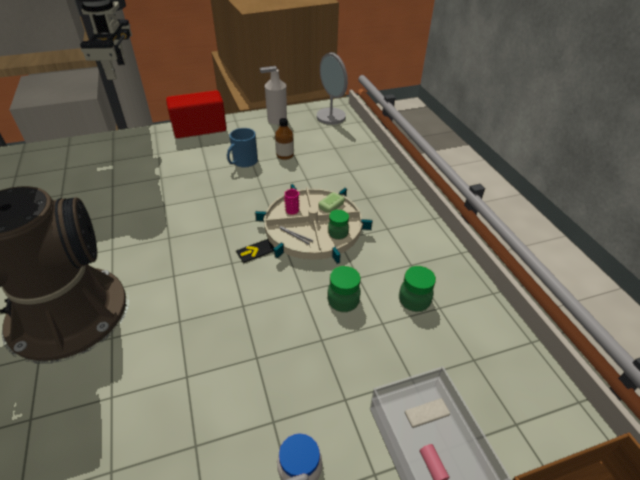

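The top view shows the carousel centred near (296,216). There are three green jars: (313,200) on the tray, and (374,221) and (391,170) standing on the ledge. The one on the tray is the target, because it is the smaller one and rides in a compartment. The arrow is at (303,272) and the teal lugs sit round the rim.

```bash
cat > meas.py <<'E'
from h import *
def blobs(c,m,h,amin=4):
    n,l,s,ce=cv2.connectedComponentsWithStats(m.astype(np.uint8))
    return [(s[i,4],ce[i].round(1),plane(c,*ce[i],h)) for i in range(1,n) if s[i,4]>=amin]
def meas(c):
    hsv=cv2.cvtColor(c['frame'],cv2.COLOR_RGB2HSV);H,S,V=[hsv[...,i].astype(int) for i in range(3)]
    R=np.zeros((480,640),bool);R[150:300,225:420]=1
    te=R&(H>82)&(H<100)&(S>110)&(V>30)
    gr=R&(H>55)&(H<80)&(S>140)&(V>60)
    ye=R&(H>20)&(H<32)&(S>150)&(V>120)
    return blobs(c,te,.045),blobs(c,gr,.082,30),blobs(c,ye,.0075,10)
def ang(v): return np.degrees(np.arctan2(v[1],v[0]))
E
python3 - <<'E'
from meas import *
c=dict(np.load('top1.npz'))
te,gr,ye=meas(c)
for k in(te,gr,ye):
    for b in k: print(b[0],b[1],b[2].round(4))
P=cloud(c)
for b in gr: u,v=b[1].astype(int);print('jar top z',P[v,u].round(4),2*np.sqrt(b[0]/np.pi)*P[v,u,2]*0+2*np.sqrt(b[0]/np.pi)*c['range_z'][v,u]/558)
# centre: cream rim
hsv=cv2.cvtColor(c['frame'],cv2.COLOR_RGB2HSV)
m=((P[...,2]>.03)&(P[...,2]<.055)).astype(np.uint8);m[:,:240]=0;m[:,352:]=0;m[:150]=0;m[300:]=0
m=cv2.morphologyEx(m,cv2.MORPH_OPEN,np.ones((9,9)))
k=max(cv2.findContours(m,0,1)[0],key=cv2.contourArea)
(e,r)=cv2.minEnclosingCircle(k);print(e,r,plane(c,*e,.039),cv2.fitEllipse(k))
cv2.imwrite('pics/crop.png',cv2.resize(c['frame'][150:300,225:425,::-1],(800,600),interpolation=cv2.INTER_CUBIC))
E
```

```text
28 [311.5 175. ] [0.6808 0.0351 0.045 ]
24 [266.5 178.4] [0.6674 0.1637 0.045 ]
27 [337.  212.9] [ 0.574  -0.0405  0.045 ]
26 [246.2 219. ] [0.5494 0.2178 0.045 ]
24 [317.  253.2] [0.4574 0.0135 0.045 ]
28 [271.6 256.8] [0.4439 0.142  0.045 ]
247 [391.9 168. ] [ 0.7011 -0.1901  0.082 ]
103 [312.2 199.3] [0.6071 0.0307 0.082 ]
143 [376.9 218.4] [ 0.5586 -0.1511  0.082 ]
43 [302.4 271.8] [0.4029 0.0544 0.0075]
18 [303.2 277.7] [0.386  0.0515 0.0075]
jar top z [ 0.7024 -0.1885  0.0744] 0.04993913801776732
jar top z [0.6086 0.0314 0.075 ] 0.03210656083786749
jar top z [ 0.5601 -0.1493  0.0739] 0.03781804566561255Traceback (most recent call last):
  File "<stdin>", line 12, in <module>
ValueError: max() iterable argument is empty
```

```bash
cat >> meas.py <<'E'
def angles(c):
    te,gr,ye=meas(c);L=np.array([b[2][:2] for b in te])
    hsv=cv2.cvtColor(c['frame'],cv2.COLOR_RGB2HSV);H,S,V=[hsv[...,i].astype(int) for i in range(3)]
    C=np.array([.5622,.0886])
    R=np.zeros((480,640),bool);R[165:268,250:345]=1
    g=(R&(H>50)&(H<85)&(S>130)&(V>25)).astype(np.uint8)
    k=max(cv2.findContours(g,0,1)[0],key=cv2.contourArea);e,r=cv2.minEnclosingCircle(k)
    n,l,s,ce=cv2.connectedComponentsWithStats(g);i=1+np.argmax(s[1:,4])
    J=plane(c,*e,.082)[:2];J2=plane(c,*ce[i],.082)[:2]
    T=np.zeros((480,640),bool);T[262:300,280:330]=1
    t=cv2.morphologyEx((T&((V<45)|((H>15)&(H<35)&(S>110)))).astype(np.uint8),cv2.MORPH_CLOSE,np.ones((3,3)))
    n,l,s,ce=cv2.connectedComponentsWithStats(t);i=1+np.argmax(s[1:,4])
    Q=plane(c,*ce[i],.006)[:2]
    y=(T&(H>18)&(H<34)&(S>140));v,u=np.nonzero(y);A=plane(c,u.mean(),v.mean(),.0075)[:2]
    print('jar circ',e,r,J,np.hypot(*(J-C)),ang(J-C),'centroid',J2,ang(J2-C),'tongue',s[i,4],Q,ang(C-Q),'arrow',A,ang(C-A))
    print('lugs',[(round(float(ang(p-C)),1),round(float(np.hypot(*(p-C))),3)) for p in L])
E
python3 - <<'E'
from meas import *
c=dict(np.load('top1.npz'));angles(c)
cv2.imwrite('pics/crop.png',cv2.resize(c['frame'][150:300,225:425,::-1],(800,600),interpolation=cv2.INTER_CUBIC))
E
```

```text
jar circ (312.0, 200.5) 8.558721542358398 [0.60363316 0.0312009 ] 0.07079098017652256 -54.17661451569085 centroid [0.60476284 0.03060574] -53.72450583790801 tongue 349 [0.40051441 0.05439601] 11.944608687845243 arrow [0.3963529  0.05356256] 11.929099167546529
lugs [(-24.3, 0.13), (35.5, 0.129), (-84.8, 0.13), (95.7, 0.13), (-144.4, 0.129), (155.7, 0.13)]
```

View pics/crop.png

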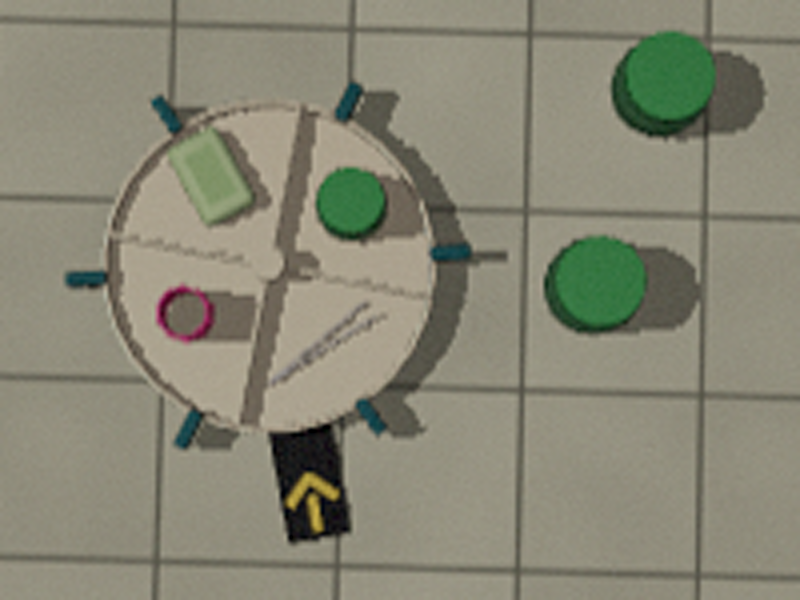

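The enlarged crop shows the tray jar at crop (350,202). Its lid is clearly smaller than the lids of the two ledge jars at (597,283) and (665,83), so it is the one meant.

The jar bears -54° and the front bears 192° (equal to -168°), so I need a 114° clockwise turn. I will push the lug at 215.6° round the near and left side, with the fingers shut and held tangential, and the tip at 30 mm. First I travel above the scene.

Emit:
apply_moves --pt "0 0.0234 0.0288 0 0 0 0" --pt "0 0.0234 0.0288 0 0 0 0" --pt "0 0.0234 0.0288 0 0 0 0" --pt "0 0.0234 0.0288 0 0 0 0" --pt "0 0.0234 0.0288 0 0 0 0" --pt "0 0.0234 0.0288 0 0 0 0" --pt "0 0.0234 0.0288 0 0 0 0" --pt "0 0.0234 0.0288 0 0 0 0" --pt "0 0.0234 0.0288 0 0 0 0" --pt "0 0.0234 0.0288 0 0 0 0" --pt "0 0.0234 0.0288 0 0 0 0" --pt "0 0.0234 0.0288 0 0 0 0" --pt "0 0.0234 0.0288 0 0 0 0" --pt "0 0.0234 0.0288 0 0 0 0" --pt "0 0.0234 0.0288 0 0 0 0" --pt "0 0.0234 0.0288 0 0 0 0" --pt "0 0.0234 0.0288 0 0 0 0" --pt "0 0.0234 0.0288 0 0 0 0" --pt "0 0.0234 0.0288 0 0 0 0" --pt "0 0.0234 0.0288 0 0 0 0"

```text
time_s: 1.77
tcp_pos: [0.4782, -0.0203, 0.2456]
eef_rot: [-180.0, -0.0, -14.1]
contact_force: [1.1, 1.5, -0.7]
gripper_width: 0.0001
gripper_force: 0.0
```

Emit:
apply_moves --pt "0 0 0 0 0 0 -0.0733" --pt "0 0 0 0 0 0 -0.0733" --pt "0 0 0 0 0 0 -0.0733" --pt "0 0 0 0 0 0 -0.0733" --pt "0 0 0 0 0 0 -0.0733" --pt "0 0 0 0 0 0 -0.0733" --pt "0 0 0 0 0 0 -0.0733" --pt "0 0 0 0 0 0 -0.0733" --pt "0 0 0 0 0 0 -0.0733" --pt "0 0 0 0 0 0 -0.0733" --pt "0 0 0 0 0 0 0" --pt "0 0 0 0 0 0 0" --pt "0 0 0 0 0 0 0"

```text
time_s: 2.85
tcp_pos: [0.4779, -0.0184, 0.2455]
eef_rot: [-180.0, 0.0, 51.6]
contact_force: [-0.3, 0.6, -0.4]
gripper_width: 0.0004
gripper_force: 0.0
```

Emit:
apply_moves --pt "0 0 0 0.0197 0 0 0" --pt "0 0 0 0.0197 0 0 0" --pt "0 0 0 0.0197 0 0 0" --pt "0 0 0 0.0197 0 0 0" --pt "0 0 0 0.0197 0 0 0" --pt "0 0 0 0.0197 0 0 0" --pt "0 0 0 0.0197 0 0 0" --pt "0 0 0 0.0197 0 0 0" --pt "0 0 0 0.0197 0 0 0" --pt "0 0 0 0.0197 0 0 0" --pt "0 0 0 0 0 0 0" --pt "0 0 0 0 0 0 0"

```text
time_s: 3.85
tcp_pos: [0.4775, -0.0186, 0.0481]
eef_rot: [-179.9, 0.1, 51.7]
contact_force: [0.1, 0.8, 0.2]
gripper_width: 0.0002
gripper_force: 0.0
```

Emit:
apply_moves --pt "0 4e-05 -0.0024 0 0 0 0.0111" --pt "0 4e-05 -0.0024 0 0 0 0.0111" --pt "0 4e-05 -0.0024 0 0 0 0.0111" --pt "0 4e-05 -0.0024 0 0 0 0.0111" --pt "0 4e-05 -0.0024 0 0 0 0.0111" --pt "0 4e-05 -0.0024 0 0 0 0.0111" --pt "0 4e-05 -0.0024 0 0 0 0.0111" --pt "0 4e-05 -0.0024 0 0 0 0.0111" --pt "0 4e-05 -0.0024 0 0 0 0.0111" --pt "0 4e-05 -0.0024 0 0 0 0.0111" --pt "0 4e-05 -0.0024 0 0 0 0.0111" --pt "0 4e-05 -0.0024 0 0 0 0.0111" --pt "0 4e-05 -0.0024 0 0 0 0.0111" --pt "0 4e-05 -0.0024 0 0 0 0.0111" --pt "0 4e-05 -0.0024 0 0 0 0.0111" --pt "0 4e-05 -0.0024 0 0 0 0.0111"

```text
time_s: 5.18
tcp_pos: [0.4515, 0.0096, 0.0485]
eef_rot: [-180.0, 0.0, 35.7]
contact_force: [1.3, 0.4, 0.3]
gripper_width: 0.0001
gripper_force: 0.2
```

```bash
python3 - <<'E'
from meas import *
s=get_state();p=s['tcp_pos'][:2]-[.5622,.0886];print(s['tcp_pos'],s['eef_rot'],np.hypot(*p),ang(p),s['contact_force'])
c=snap('side','side2.png')
E
```

```text
[0.45154669 0.00963769 0.04852035] [-1.79998270e+02  5.92706543e-03  3.57438392e+01] 0.13593822223683483 -144.48830830117151 [1.26428154 0.41770788 0.28539798]
```

View pics/side2.png

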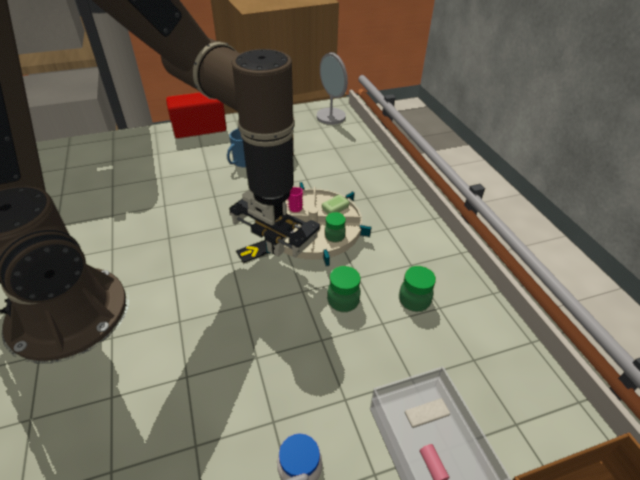

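The side view shows the fingertip on the lug and the tray starting to turn, with the jar now at (335,226). The body is clear of the riders, so I continue the arc.

Emit:
apply_moves --pt "0 7e-05 -0.0048 0 0 0 0.0222" --pt "0 7e-05 -0.0048 0 0 0 0.0222" --pt "0 7e-05 -0.0048 0 0 0 0.0222" --pt "0 7e-05 -0.0048 0 0 0 0.0222" --pt "0 7e-05 -0.0048 0 0 0 0.0222" --pt "0 7e-05 -0.0048 0 0 0 0.0222" --pt "0 7e-05 -0.0048 0 0 0 0.0222" --pt "0 7e-05 -0.0048 0 0 0 0.0222" --pt "0 7e-05 -0.0048 0 0 0 0.0222" --pt "0 7e-05 -0.0048 0 0 0 0.0222" --pt "0 7e-05 -0.0048 0 0 0 0.0222" --pt "0 7e-05 -0.0048 0 0 0 0.0222" --pt "0 7e-05 -0.0048 0 0 0 0.0222" --pt "0 7e-05 -0.0048 0 0 0 0.0222" --pt "0 7e-05 -0.0048 0 0 0 0.0222" --pt "0 7e-05 -0.0048 0 0 0 0.0222" --pt "0 7e-05 -0.0048 0 0 0 0.0222" --pt "0 7e-05 -0.0048 0 0 0 0.0222" --pt "0 7e-05 -0.0048 0 0 0 0.0222" --pt "0 7e-05 -0.0048 0 0 0 0.0222"

```text
time_s: 6.9
tcp_pos: [0.4255, 0.1, 0.0485]
eef_rot: [180.0, 0.0, -4.2]
contact_force: [0.9, -0.5, -0.7]
gripper_width: 0.0005
gripper_force: 0.3
```

```bash
python3 - <<'E'
from meas import *
s=get_state();p=s['tcp_pos'][:2]-[.5622,.0886];print(s['tcp_pos'],s['eef_rot'],np.hypot(*p),ang(p),s['contact_force'])
E
```

```text
[0.42547271 0.09997949 0.0484919 ] [ 1.79980705e+02  2.35989020e-02 -4.23111186e+00] 0.13720001396412765 175.24237134710947 [ 0.91495335 -0.47526908 -0.69247184]
```

Emit:
apply_moves --pt "0 8e-05 -0.0048 0 0 0 0.0222" --pt "0 8e-05 -0.0048 0 0 0 0.0222" --pt "0 8e-05 -0.0048 0 0 0 0.0222" --pt "0 8e-05 -0.0048 0 0 0 0.0222" --pt "0 8e-05 -0.0048 0 0 0 0.0222" --pt "0 8e-05 -0.0048 0 0 0 0.0222" --pt "0 8e-05 -0.0048 0 0 0 0.0222" --pt "0 8e-05 -0.0048 0 0 0 0.0222" --pt "0 8e-05 -0.0048 0 0 0 0.0222" --pt "0 8e-05 -0.0048 0 0 0 0.0222" --pt "0 8e-05 -0.0048 0 0 0 0.0222" --pt "0 8e-05 -0.0048 0 0 0 0.0222" --pt "0 8e-05 -0.0048 0 0 0 0.0222" --pt "0 8e-05 -0.0048 0 0 0 0.0222" --pt "0 8e-05 -0.0048 0 0 0 0.0222" --pt "0 8e-05 -0.0048 0 0 0 0.0222" --pt "0 8e-05 -0.0048 0 0 0 0.0222" --pt "0 8e-05 -0.0048 0 0 0 0.0222" --pt "0 8e-05 -0.0048 0 0 0 0.0222" --pt "0 8e-05 -0.0048 0 0 0 0.0222"

```text
time_s: 8.57
tcp_pos: [0.4637, 0.1857, 0.0483]
eef_rot: [179.9, 0.0, -44.2]
contact_force: [-0.8, 0.1, 0.4]
gripper_width: 0.0005
gripper_force: 0.3
```

Emit:
apply_moves --pt "0 4e-05 -0.0024 0 0 0 0.0111" --pt "0 4e-05 -0.0024 0 0 0 0.0111" --pt "0 4e-05 -0.0024 0 0 0 0.0111" --pt "0 4e-05 -0.0024 0 0 0 0.0111" --pt "0 4e-05 -0.0024 0 0 0 0.0111" --pt "0 4e-05 -0.0024 0 0 0 0.0111" --pt "0 4e-05 -0.0024 0 0 0 0.0111" --pt "0 4e-05 -0.0024 0 0 0 0.0111" --pt "0 4e-05 -0.0024 0 0 0 0.0111" --pt "0 4e-05 -0.0024 0 0 0 0.0111" --pt "0 4e-05 -0.0024 0 0 0 0.0111" --pt "0 4e-05 -0.0024 0 0 0 0.0111" --pt "0 0 0 0 0 0 0" --pt "0 0 0 0 0 0 0"

```text
time_s: 9.73
tcp_pos: [0.4865, 0.2042, 0.0486]
eef_rot: [-180.0, -0.0, -56.1]
contact_force: [-0.9, -0.1, 0.2]
gripper_width: 0.0003
gripper_force: 0.0
```

```bash
python3 - <<'E'
from meas import *
s=get_state();p=s['tcp_pos'][:2]-[.5622,.0886];print(s['tcp_pos'],s['eef_rot'],np.hypot(*p),ang(p),s['contact_force'])
c=snap('top')
cv2.imwrite('pics/crop2.png',cv2.resize(c['frame'][150:300,225:425,::-1],(800,600),interpolation=cv2.INTER_CUBIC))
angles(c)
E
```

```text
[0.48649653 0.20420479 0.04855827] [-1.79986316e+02 -1.82073164e-03 -5.60587940e+01] 0.1381864093805609 123.21867171865367 [-0.89028448 -0.12774867  0.16981252]
jar circ (302.1666564941406, 238.6666717529297) 8.274906158447266 [0.49638668 0.05560723] 0.07362007487127462 -153.37500833058317 centroid [0.49691554 0.05557228] -153.16493374004102 tongue 354 [0.400461   0.05456569] 11.8832280115939 arrow [0.39627803 0.05325314] 12.026115679419473
lugs [(-4.9, 0.13), (55.1, 0.13), (-65.2, 0.13), (-125.2, 0.13), (174.8, 0.131)]
```

View pics/crop2.png

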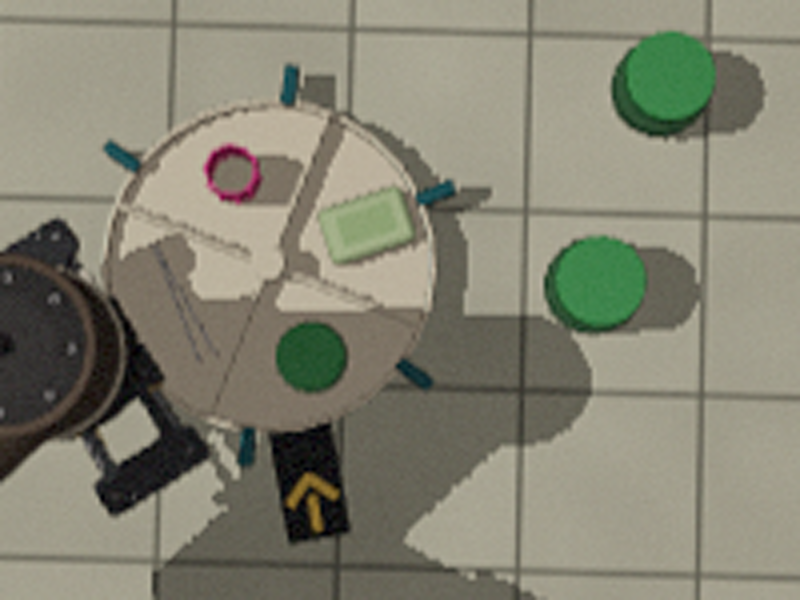

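The crop shows the jar at crop (311,356) and the arrow at (315,495). About 13–14° remain and the riders are undisturbed. I push on slowly.

Emit:
apply_moves --pt "0 4e-05 -0.0024 0 0 0 0.0111" --pt "0 4e-05 -0.0024 0 0 0 0.0111" --pt "0 4e-05 -0.0024 0 0 0 0.0111" --pt "0 4e-05 -0.0024 0 0 0 0.0111" --pt "0 4e-05 -0.0024 0 0 0 0.0111" --pt "0 4e-05 -0.0024 0 0 0 0.0111" --pt "0 4e-05 -0.0024 0 0 0 0.0111" --pt "0 4e-05 -0.0024 0 0 0 0.0111" --pt "0 4e-05 -0.0024 0 0 0 0.0111" --pt "0 2e-05 -0.0012 0 0 0 0.0056" --pt "0 2e-05 -0.0012 0 0 0 0.0056" --pt "0 2e-05 -0.0012 0 0 0 0.0056" --pt "0 2e-05 -0.0012 0 0 0 0.0056" --pt "0 0 0 0 0 0 0" --pt "0 0 0 0 0 0 0"

```text
time_s: 11.03
tcp_pos: [0.5097, 0.2164, 0.0486]
eef_rot: [-180.0, 0.0, -67.1]
contact_force: [-0.1, 1.1, 0.3]
gripper_width: 0.0002
gripper_force: 0.0
```

```bash
python3 - <<'E'
from meas import *
s=get_state();p=s['tcp_pos'][:2]-[.5622,.0886];print(s['tcp_pos'],s['eef_rot'],np.hypot(*p),ang(p),s['contact_force'])
angles(snap('top'));angles(snap('top'))
E
```

```text
[0.50967771 0.21644433 0.04860655] [-1.79988984e+02  9.92619517e-04 -6.70709020e+01] 0.13821274616882362 112.33433250969382 [-0.135401    1.08029309  0.28689775]
jar circ (297.81707763671875, 240.59756469726562) 8.237452507019043 [0.49069729 0.06753591] 0.07454081333424063 -163.5854728815179 centroid [0.49156236 0.06778139] -163.5784881940913 tongue 352 [0.40032441 0.05467231] 11.837341897353316 arrow [0.39664935 0.05366857] 11.914725825022522
lugs [(-15.5, 0.13), (44.2, 0.131), (-75.9, 0.131), (-135.7, 0.13), (164.3, 0.13)]
jar circ (297.81707763671875, 240.40243530273438) 8.237445831298828 [0.49123954 0.0675515 ] 0.07401639244105149 -163.47843172036903 centroid [0.49178837 0.06819455] -163.8382937939111 tongue 353 [0.40035272 0.05474123] 11.815978820969766 arrow [0.39726521 0.05375561] 11.928993785027503
lugs [(-15.6, 0.13), (44.2, 0.131), (-75.8, 0.13), (-135.7, 0.13), (164.3, 0.13)]
```

Emit:
apply_moves --pt "0 0 0.003 0 0 0 0" --pt "0 0 0.004 0 0 0 0" --pt "0 -0.01 0 0 0 0 0" --pt "0 -0.01 0 0 0 0 0" --pt "0 0 0 -0.03 0 0 0" --pt "0 0 0 -0.03 0 0 0" --pt "0 0 0 -0.03 0 0 0" --pt "0 0 0 -0.03 0 0 0" --pt "0 0 0 -0.03 0 0 0" --pt "0 0 0 -0.03 0 0 0" --pt "0 -0.037 -0.009 0 0 0 0" --pt "0 -0.037 -0.009 0 0 0 0" --pt "0 -0.037 -0.009 0 0 0 0" --pt "0 -0.037 -0.009 0 0 0 0" --pt "0 -0.037 -0.009 0 0 0 0" --pt "0 -0.037 -0.009 0 0 0 0" --pt "0 -0.037 -0.009 0 0 0 0" --pt "0 -0.037 -0.009 0 0 0 0" --pt "0 0 0 0 0 0 0" --pt "0 0 0 0 0 0 0"

```text
time_s: 12.8
tcp_pos: [0.4445, 0.5353, 0.2272]
eef_rot: [179.9, -0.1, -66.9]
contact_force: [0.1, -0.4, 0.3]
gripper_width: 0.0005
gripper_force: 0.0
```

```bash
python3 - <<'E'
from meas import *
s=get_state();print(s['time_s'],s['tcp_pos'])
c=snap('top')
cv2.imwrite('pics/crop3.png',cv2.resize(c['frame'][150:300,225:425,::-1],(800,600),interpolation=cv2.INTER_CUBIC))
angles(c);angles(snap('top'))
E
```

```text
12.8 [0.44454447 0.53528466 0.22720007]
jar circ (297.86956787109375, 240.47825622558594) 8.263824462890625 [0.49103273 0.06739966] 0.07425789510867752 -163.41149133072452 centroid [0.49130921 0.06773655] -163.60062774120203 tongue 348 [0.40075439 0.05458348] 11.898162306061966 arrow [0.39686338 0.05364405] 11.937839594832178
lugs [(-15.5, 0.131), (44.2, 0.13), (-75.7, 0.13), (104.7, 0.13), (-135.5, 0.131), (164.4, 0.13)]
jar circ (297.69683837890625, 240.2559051513672) 8.207072257995605 [0.49163783 0.06789715] 0.07353657011381719 -163.6483781510395 centroid [0.49136157 0.06792211] -163.72736127202387 tongue 350 [0.4005836  0.05447578] 11.922502291161797 arrow [0.39618447 0.05382321] 11.831194864964104
lugs [(-15.5, 0.13), (44.2, 0.13), (-75.7, 0.13), (104.7, 0.13), (-135.6, 0.131), (164.3, 0.13)]
```

View pics/crop3.png

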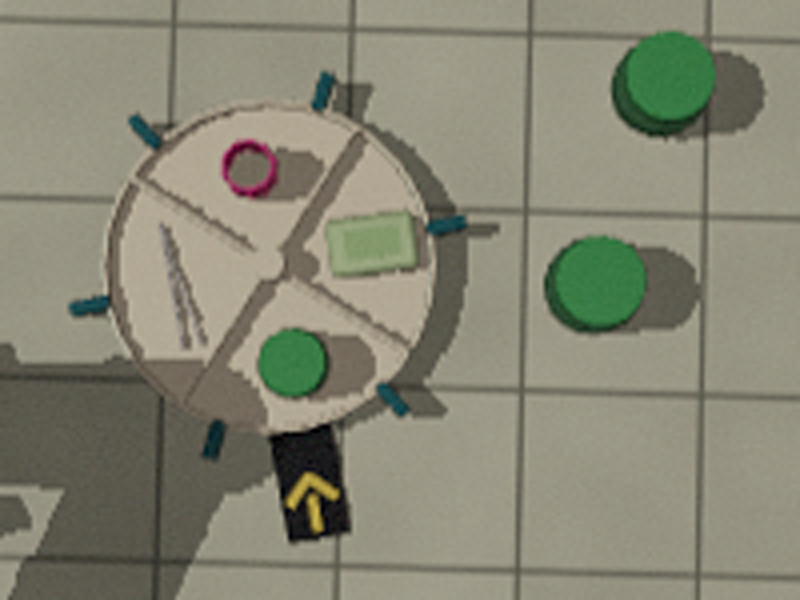

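In good light the lid is at crop (293,362), bearing -163.6°. The arrow bears 11.9°, so the target is -168.1° and 4.4° remains. I go back the same way and push that much more.

Emit:
apply_moves --pt "0 0.037 0.009 0 0 0 0" --pt "0 0.037 0.009 0 0 0 0" --pt "0 0.037 0.009 0 0 0 0" --pt "0 0.037 0.009 0 0 0 0" --pt "0 0.037 0.009 0 0 0 0" --pt "0 0.037 0.009 0 0 0 0" --pt "0 0.037 0.009 0 0 0 0" --pt "0 0.037 0.009 0 0 0 0" --pt "0 0 0 0 0 0 0" --pt "0 0 0 0.03 0 0 0" --pt "0 0 0 0.03 0 0 0" --pt "0 0 0 0.03 0 0 0" --pt "0 0 0 0.03 0 0 0" --pt "0 0 0 0.03 0 0 0" --pt "0 0 0 0.03 0 0 0" --pt "0 0 0 0 0 0 0" --pt "0 0.01 0 0 0 0 0" --pt "0 0.01 0 0 0 0 0" --pt "0 0 0 0 0 0 0" --pt "0 0 0 0 0 0 0"

```text
time_s: 14.57
tcp_pos: [0.5043, 0.2134, 0.0506]
eef_rot: [-179.8, 0.1, -67.1]
contact_force: [-0.2, -0.3, 0.2]
gripper_width: 0.0005
gripper_force: 0.0
```

Emit:
apply_moves --pt "0 0 -0.0015 0 0 0 0" --pt "0 0 -0.0015 0 0 0 0" --pt "0 0 -0.0015 0 0 0 0" --pt "0 0 -0.0015 0 0 0 0" --pt "0 0 -0.001 0 0 0 0" --pt "0 2e-05 -0.0012 0 0 0 0.0056" --pt "0 2e-05 -0.0012 0 0 0 0.0056" --pt "0 2e-05 -0.0012 0 0 0 0.0056" --pt "0 2e-05 -0.0012 0 0 0 0.0056" --pt "0 2e-05 -0.0012 0 0 0 0.0056" --pt "0 2e-05 -0.0012 0 0 0 0.0056" --pt "0 2e-05 -0.0012 0 0 0 0.0056" --pt "0 2e-05 -0.0012 0 0 0 0.0056" --pt "0 0 0 0 0 0 0" --pt "0 0 0 0 0 0 0"

```text
time_s: 15.82
tcp_pos: [0.5187, 0.2198, 0.0486]
eef_rot: [-180.0, -0.0, -71.1]
contact_force: [0.4, 0.3, 0.7]
gripper_width: 0.0007
gripper_force: 0.0
```

```bash
python3 - <<'E'
from meas import *
s=get_state();p=s['tcp_pos'][:2]-[.5622,.0886];print(s['tcp_pos'],s['eef_rot'],np.hypot(*p),ang(p),s['contact_force'])
angles(snap('top'));angles(snap('top'))
E
```

```text
[0.51874594 0.21979115 0.04858714] [-1.79988803e+02 -1.80979297e-03 -7.10998909e+01] 0.13820048095141024 108.32626855776074 [0.43615791 0.25921642 0.68097359]
jar circ (295.97296142578125, 240.70269775390625) 8.297447204589844 [0.49026849 0.07264899] 0.0736788768634473 -167.49682508844137 centroid [0.49045251 0.07316428] -167.85847537521082 tongue 352 [0.40015719 0.05476667] 11.793503142075627 arrow [0.39687083 0.05392138] 11.846333699515682
lugs [(-19.7, 0.131), (40.4, 0.13), (-79.9, 0.13), (-139.7, 0.13), (160.4, 0.13)]
jar circ (295.97296142578125, 240.70269775390625) 8.297447204589844 [0.49026849 0.07264899] 0.0736788768634473 -167.49682508844137 centroid [0.49053116 0.0730736 ] -167.77629091731262 tongue 354 [0.40042503 0.05468785] 11.839224685730635 arrow [0.39656665 0.05347204] 11.97401893156203
lugs [(-19.6, 0.131), (40.4, 0.13), (-79.9, 0.13), (-139.7, 0.131), (160.4, 0.13)]
```

Emit:
apply_moves --pt "0 0 -0.0005 0 0 0 0" --pt "0 0 -0.0005 0 0 0 0" --pt "0 0 0 0 0 0 0" --pt "0 0 0 0 0 0 0" --pt "0 0 0.003 0 0 0 0" --pt "0 0 0.004 0 0 0 0" --pt "0 -0.01 0 0 0 0 0" --pt "0 -0.01 0 0 0 0 0" --pt "0 0 0 -0.03 0 0 0" --pt "0 0 0 -0.03 0 0 0" --pt "0 0 0 -0.03 0 0 0" --pt "0 0 0 -0.03 0 0 0" --pt "0 0 0 -0.03 0 0 0" --pt "0 0 0 -0.03 0 0 0" --pt "0 -0.037 -0.009 0 0 0 0" --pt "0 -0.037 -0.009 0 0 0 0" --pt "0 -0.037 -0.009 0 0 0 0" --pt "0 -0.037 -0.009 0 0 0 0" --pt "0 -0.037 -0.009 0 0 0 0" --pt "0 -0.037 -0.009 0 0 0 0"

```text
time_s: 17.58
tcp_pos: [0.4845, 0.4669, 0.2288]
eef_rot: [-180.0, 0.0, -71.1]
contact_force: [0.8, 0.9, -0.8]
gripper_width: 0.0002
gripper_force: 0.0
```

Emit:
apply_moves --pt "0 -0.037 -0.009 0 0 0 0" --pt "0 -0.037 -0.009 0 0 0 0" --pt "0 0 0 0 0 0 0" --pt "0 0 0 0 0 0 0" --pt "0 0 0 0 0 0 0"

```text
time_s: 18.0
tcp_pos: [0.4778, 0.5407, 0.2279]
eef_rot: [180.0, -0.0, -71.0]
contact_force: [-0.2, -0.2, 0.4]
gripper_width: 0.0004
gripper_force: 0.0
```

```bash
python3 - <<'E'
from meas import *
c=snap('top')
angles(c);angles(snap('top'));angles(snap('top'))
s=snap('side')
im=np.hstack([cv2.resize(c['frame'][180:300,240:350],(400,436),interpolation=2),cv2.resize(s['frame'][170:290,220:330],(400,436),interpolation=2)])
cv2.imwrite('pics/fin.png',im[:,:,::-1])
E
```

```text
jar circ (295.8999938964844, 240.89999389648438) 8.174446105957031 [0.48971486 0.07283577] 0.0741795527095991 -167.73024825908286 centroid [0.4898749  0.07309051] -167.8967198234194 tongue 349 [0.40051441 0.05439601] 11.944608687845243 arrow [0.39643156 0.0537993 ] 11.856244509339648
lugs [(-20.0, 0.131), (40.1, 0.13), (-80.0, 0.13), (100.2, 0.132), (-140.0, 0.129), (160.0, 0.131)]
jar circ (295.8999938964844, 240.89999389648438) 8.174446105957031 [0.48971486 0.07283577] 0.0741795527095991 -167.73024825908286 centroid [0.49039513 0.07321356] -167.90548307372893 tongue 349 [0.40051441 0.05439601] 11.944608687845243 arrow [0.39626968 0.05399701] 11.779595926464413
lugs [(-20.0, 0.131), (40.1, 0.13), (-80.2, 0.13), (100.3, 0.131), (-140.0, 0.129), (160.1, 0.131)]
jar circ (295.8592834472656, 240.75149536132812) 8.327104568481445 [0.49012447 0.07296076] 0.07375274520956766 -167.75751024947616 centroid [0.49041602 0.0729187 ] -167.67725318675485 tongue 348 [0.40060893 0.0544123 ] 11.945864423249732 arrow [0.39692331 0.05384411] 11.875644614935469
lugs [(-19.9, 0.131), (40.1, 0.13), (-80.0, 0.13), (100.3, 0.131), (-140.0, 0.129), (160.1, 0.13)]
```

View pics/fin.png

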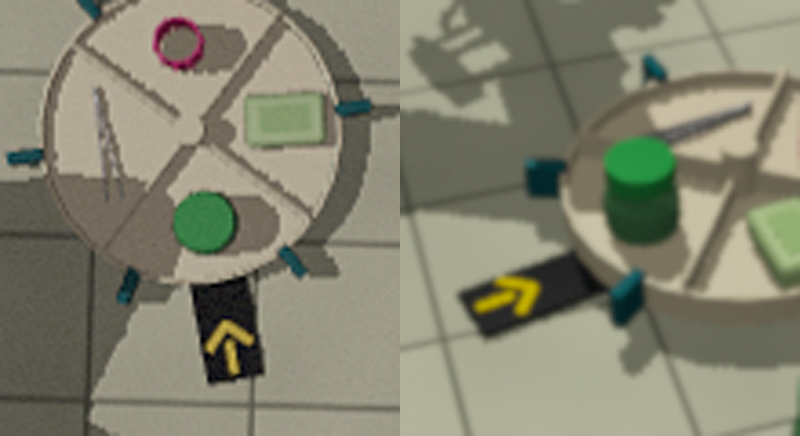

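The final crops show the jar (205,222) on the line from the arrow (230,345) to the hub. Its bearing is -167.8° against -168.1°, all the riders are standing, and the hand is clear.

```bash
python3 -c "
from plant import close_job;print(close_job())"
```

```text
the job is handed in; nothing more can be done
None
```

The green jar is at the front, within about 0.3° of the arrow line by camera; only a rim lug was pushed, the hand is clear and the job is handed in at about 18 s.

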